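# Index the next bush under the comparator by four clicks

### The arm

A 6-joint arm with a two-finger parallel gripper is mounted at the origin on the work surface. World frame = base frame: x ahead of the robot, y to its left, z up, the work surface at z = 0. Lengths are in mm, angles in rad, forces in N, time in s.
With the tool pointing down it reaches from about 275 to 1000 mm from the base axis. Payload 8.4 kg.
Tool frame: the origin (TCP) lies midway between the tips of the shut fingers; the grasp point (between the pads) lies 19 mm behind it; z points along the fingers, y is the line along which they close (so a half turn about z gives the same grasp; the last joint's range is limited). The gripper opens to 85 mm and grips with 20 to 120 N. Pads are 22 mm wide; open, the fingers measure 114 mm over their backs; the gripper's body (76 mm by 85 mm) begins 54 mm behind the grasp point. The pads swing forward as they close: fully open they stand 13 mm farther back than shut.
Start: joints at [1.348, 0.353, 1.633, -0, 1.155, -0.002], TCP at [136.88, 609.829, 231.281] pointing down, gripper open.
Joint ranges: [-2.63, 2.63], [-0.92, 2.1], [0.06, 2.66], [-1.3, 4.44], [0, 2.69], [-3.02, 3.02]. Speed limits (rad/s): [2.22, 2.22, 2.79, 3.14, 3.14, 3.14].

### API

Orientations are given as [roll, pitch, yaw] about the fixed x, y, z axes, in that order (R = Rz(yaw) Ry(pitch) Rx(roll)).
In Python, from rig import r gives the robot as it stands.
- The arm moves only by the shell command python3 -m inch 'ROWS' [OPENING] [FORCE]. ROWS is JSON, a list that holds one entry, the list of rows, each a list of 6 numbers: the shift along the tool's x, y, z scaled (see below), then the turn, a rotation vector about the tool's x, y, z scaled (see below). In form: [[[tx, ty, tz, wx, wy, wz], ...]]. A call has 1 to 8 rows; each row is the pose to reach, as a shift and turn from the pose commanded when the call began, along the tool's axes at that moment, turning the shorter way round; what a row does not reach only later rows make up. The controller multiplies each number of a shift by 20 cm and each number of a turn by pi rad. A row lasts 1/12 s, in which the tool goes at most 41.7 mm and 7.16 degrees, less where a joint would pass 70% of its speed; a pose out of reach is approached as far as the arm can. A call with a number of a shift or a turn outside -1 to 1 is refused whole. A call with a gripper value outside its range is refused whole. OPENING is the gripper's target within -1 to 1 (fully open at 1, half-way at 0, shut at -1), set as the call begins (- or left out, the last holds). The fingers move at their own pace and stop on an object; FORCE is the grip in N (left out, the last holds). Time passes only in rows, so rows that repeat a pose let the fingers close. It gives the time, the measured TCP pose, the force, the opening and the grip force at its end, in the units of the state.
- r.sense(): the state, without advancing time (a new reading comes with each control period).
- r.grab_frame(name): name is "scene" or "top"; returns the picture (384x512x3 uint8, red, green, blue); there is no depth.
- r.camera_info(name): a dict with "K" (3x3 intrinsics, pixels), "rvec" (rotation vector, rad) and "tvec" (3), from world to camera coordinates, as OpenCV has them. Camera axes: x right, y down, z forward; pixel columns grow to the right and rows downward; lengths in mm; the calibration is good to about 2 mm. A picture is of the moment at which its call begins. camera_info takes no time and is no camera call.
- r.sign_off(): hands the job in; it is judged then, once.
The state is a dict: "clock": time; "qpos": joint angles; "qvel": joint speeds; "joint_efforts": joint torques, N m; "eef_pos": TCP position; "tcp_rot": TCP orientation; "contact_force": force on the tool from outside, world axes, zero at the start; "wrist_torque": the same for the moment, N m; "opening": opening from 0.0 (shut) to 1.0 (fully open); "grasp_force": force on a finger pad.
Only numpy, scipy, OpenCV 4.12 (cv2) and the standard library are available. Lean on these libraries where they do the work, as an engineer would, in place of code of your own. Each camera call takes 0.05 s, during which the arm holds its last target. There are 200 camera calls.

### The job

Bring the next bush under the gauge: with a fingertip, gently push one of the spokes of the indexing dial round, so that the dial turns clockwise (seen from above) by exactly four clicks, and leave it resting in that fourth click-stop. Only push: do not grip the dial, do not pick up any bush off its pin, and leave the other gauges on the granite where they stand.

Things in the scene. Friction and masses are not known exactly. Their poses are not given: they have to be found in the camera images.
- index_dial (a joint): angle of the indexing dial, rad: grows as it turns clockwise seen from above; 0 in the click-stop where it starts. A sprung roller drops into a notch every 15 degrees (0.262 rad), all the way round: the fourth stop is 1.047. Leaving a stop takes about 0.3 to 0.5 N m (4 to 6 N on a spoke); past half way the dial jumps ahead of a slow finger into the next stop and stays there.
- dial (a point): point on the axis of the turning dial, at table height; turns with it, z up. The dial: steel disc 116 mm across, 61 to 81 mm above the table, with four level spokes along its own +x, -x, +y and -y. Six bushes stand on it, tops at 103 mm. Beneath it a notched ring (66 mm radius, 49 to 61 mm above the table) turns with it.
- spoke (a point): point on the middle line of the dial's +x spoke, 82 mm from the dial's axis and 71 mm above the table; turns with the dial. Each of the four spokes is a round steel bar 9 mm thick, bare from 58 to 90 mm from the axis, ending in a steel ball 16 mm across centred 98 mm out. Outside the disc, between the spokes, it is free from 50 mm above the table upwards, but for the plunger block and gauge on the column's side.
- stand: heavy fixed cream comparator stand under the dial: origin on the dial's axis at table height. Foot 118 mm wide, 45 mm high, from -70 to +205 mm along its own x. A 38 mm column stands at x = +160 mm, 315 mm high; its arm (196 to 242 mm up) carries the gauge (46 x 70 mm, up to 350 mm high) back over the dial. Plunger block at x = 76 to 112 mm, 65 mm high. The dial's -x half is free from above.
- spindle_tip (a point): tip of the gauge's thin spindle, parked 114 mm above the table, 38 mm from the dial's axis towards the column, 11 mm clear of the bushes; it is fixed
- bush0: brass bush, 25 mm outside, 13.6 mm bore, 22 mm high, loose over its locating pin (10 mm thick, 16 mm high, on a 38 mm radius about the dial axis), standing on the dial's top face; origin at the centre of its underside. At the start it stands under the spindle.
- bush1: brass bush, 25 mm outside, 13.6 mm bore, 22 mm high, loose over its locating pin (10 mm thick, 16 mm high, on a 38 mm radius about the dial axis), standing on the dial's top face; origin at the centre of its underside. It is the next one to come under the spindle when the dial turns clockwise.
- bush2: brass bush, 25 mm outside, 13.6 mm bore, 22 mm high, loose over its locating pin (10 mm thick, 16 mm high, on a 38 mm radius about the dial axis), standing on the dial's top face; origin at the centre of its underside. At the start it is 120 degrees counter-clockwise (from above) from the spindle.
- bush3: brass bush, 25 mm outside, 13.6 mm bore, 22 mm high, loose over its locating pin (10 mm thick, 16 mm high, on a 38 mm radius about the dial axis), standing on the dial's top face; origin at the centre of its underside. At the start it is 180 degrees counter-clockwise (from above) from the spindle.
- bush4: brass bush, 25 mm outside, 13.6 mm bore, 22 mm high, loose over its locating pin (10 mm thick, 16 mm high, on a 38 mm radius about the dial axis), standing on the dial's top face; origin at the centre of its underside. At the start it is 240 degrees counter-clockwise (from above) from the spindle.
- bush5: brass bush, 25 mm outside, 13.6 mm bore, 22 mm high, loose over its locating pin (10 mm thick, 16 mm high, on a 38 mm radius about the dial axis), standing on the dial's top face; origin at the centre of its underside. At the start it is 300 degrees counter-clockwise (from above) from the spindle.
- ring_gauge: steel setting ring gauge lying flat, 68 mm outside, 29 mm bore, 22 mm high; origin at the centre of its underside; it is not part of the job
- gauge_block: steel gauge block standing on its small face, 9 x 35 mm and 50 mm high; origin at the centre of its underside; it is not part of the job
- plug_gauge: dark steel plug gauge standing on end, 38 mm at the foot, 85 mm high; origin at the centre of its underside; it is not part of the job
There are look-alikes about, which are no part of the job. Of the things like the plug_gauge, leave any that is purple or red; of the rest the smaller one is meant.

How it is judged (in metres and radians):
At the end, for the whole second after the job is handed in: The dial rests in the fourth click-stop clockwise from its start (1.047 rad, within 0.06 rad, not moving), the next bush stands under the spindle within 6 mm, all six bushes are down on the dial's face within 3 mm, and the loose gauges still stand upright (value of joint index_dial between 0.987 and 1.107 rad and velocity of joint index_dial between -0.05 and 0.05 rad/s and horizontal distance between bush1 and spindle_tip below 0.006 m and z of each of bush0, bush1, bush2, bush3, bush4, bush5 in the frame of dial below 0.084 m and angle between each of ring_gauge, gauge_block, plug_gauge's own z axis and vertical below 0.1 rad); the robot touches nothing.
It fails at once if a bush is lifted more than 6 mm off the dial's face (z of any of bush0, bush1, bush2, bush3, bush4, bush5 in the frame of dial above 0.087 m).
It fails at once if the dial is gripped or forced: the fingers load it with more than 25 N (contact force between the fingers and index_dial above 25 N).
It fails at once if the dial is turned with the arm or the gripper's body instead of the fingers (more than 4 N) (contact force between the arm and index_dial above 4 N).
It fails at once if one of the loose gauges on the granite is moved more than 12 mm (distance of any of ring_gauge, gauge_block, plug_gauge from where it was at the start of the episode above 0.012 m).
It also fails if it takes over 43 s, if anything falls off the work surface, if the arm or the gripper's body presses on something with over 40 N, if the wrist force passes 120 N, or if a joint passes its speed limit or range.

## Working session

There is one attempt and no reset: what is moved stays moved. The work goes in short steps, Python scripts to look and compute and a shell command to move; the robot and the scene stay as the last step left them, time stands still between calls to the robot, and variables do not carry over. Pictures are saved under pics/ and viewed, at most 10 in all, crops included, and the job is handed in when it is done.

```bash
mkdir -p pics
python3 - <<'E'
from rig import r
import cv2
for n in("scene","top"):
    im=r.grab_frame(n); cv2.imwrite(f"pics/{n}0.png",cv2.resize(im[:,:,::-1],(800,600),interpolation=cv2.INTER_CUBIC))
    c=r.camera_info(n); print(n,c)
s=r.sense(); print(s)
E
```

```text
scene {'K': array([[487.28512935,   0.        , 254.92114656],
       [  0.        , 487.28512935, 187.87170872],
       [  0.        ,   0.        ,   1.        ]]), 'rvec': array([ 1.50258526,  1.83417787, -0.95788205]), 'tvec': array([  34.89021862, -265.59192869, 1467.24159019])}
top {'K': array([[352.67758907,   0.        , 258.12874048],
       [  0.        , 352.67758907, 198.56448961],
       [  0.        ,   0.        ,   1.        ]]), 'rvec': array([ 2.22664653, -2.1705261 ,  0.03289079]), 'tvec': array([ 65.97756827, 545.64522405, 958.41549461])}
{'clock': 0.1, 'qpos': array([ 1.34756907e+00,  3.53589236e-01,  1.63405964e+00,  2.84129498e-05,
        1.15520646e+00, -2.40992349e-03]), 'qvel': array([-6.21862503e-04, -1.42581730e-03, -7.51685846e-04,  1.37217632e-04,
        5.56959205e-05, -9.63483027e-05]), 'joint_efforts': array([-5.86725091e-04, -6.06355977e+01, -3.42816031e+01,  2.34860050e-05,
        4.01241530e-03,  4.07894254e-05]), 'eef_pos': array([136.79410647, 609.40526948, 230.63034768]), 'tcp_rot': array([-3.14033004e+00, -2.90227709e-05,  2.92076381e+00]), 'contact_force': array([-0.53213248, -0.19407561, -0.32427331]), 'wrist_torque': array([ 0.01457744, -0.01179428, -0.04099982]), 'grasp_force': 0.0, 'opening': 0.9990941781983608}
```

View pics/scene0.png

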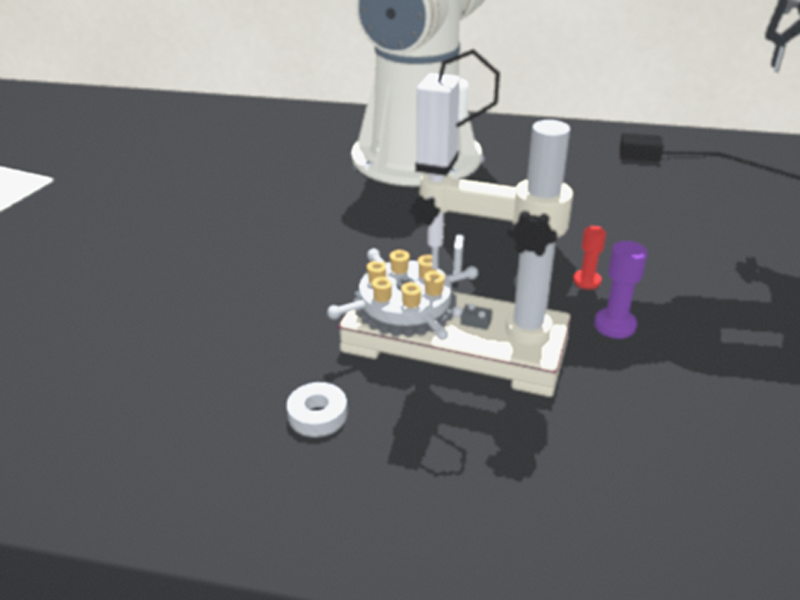

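View pics/top0.png

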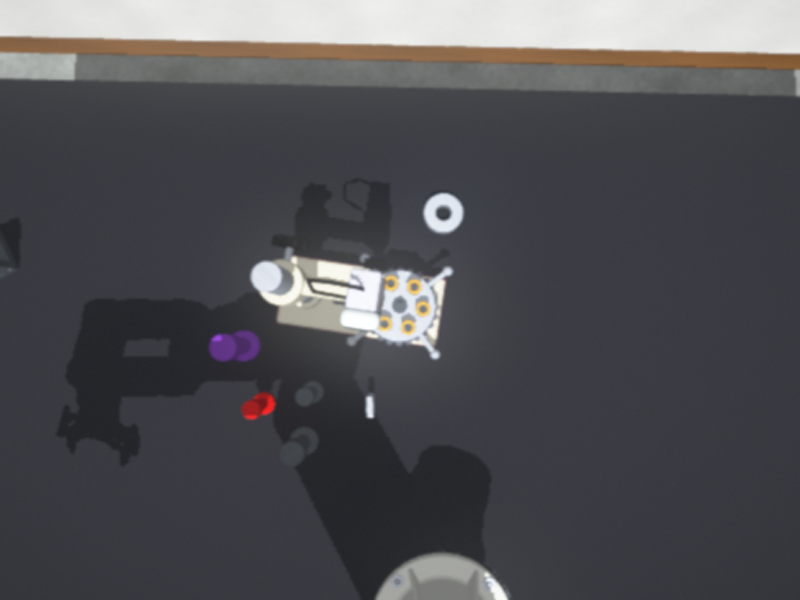

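The first views show the dial at about (400,303) in the enlarged top view and (405,290) in the scene view. Its spoke balls, the column to the left of the dial (+y) and the ring gauge at (443,213) are also visible. I'll enlarge both.

```bash
cat > h.py <<'E'
import numpy as np,cv2
from rig import r
def P(n):
    c=r.camera_info(n); R=cv2.Rodrigues(c["rvec"])[0]; return c["K"],R,c["tvec"]
def ray(n,u,v):
    K,R,t=P(n); return -R.T@t, R.T@np.linalg.solve(K,[u,v,1])
def atz(n,u,v,z):
    o,d=ray(n,u,v); return o+d*(z-o[2])/d[2]
def proj(n,p):
    K,R,t=P(n); q=K@(R@np.asarray(p,float)+t); return q[:2]/q[2]
def tri(a,b):
    (o1,d1),(o2,d2)=ray("scene",*a),ray("top",*b)
    s=np.linalg.lstsq(np.c_[d1,-d2],o2-o1,rcond=None)[0]
    p,q=o1+s[0]*d1,o2+s[1]*d2; return (p+q)/2,np.linalg.norm(p-q)
E
python3 - <<'E'
import cv2
for n,x,y in(("top",215,158),("scene",202,146)):
    a=cv2.imread(f"pics/{n}0.png")
from rig import r
for n,x,y,w,h in(("top",214,156,80,75),("scene",206,148,105,78)):
    im=r.grab_frame(n)[y:y+h,x:x+w,::-1]; f=7.5 if n=="scene" else 8
    cv2.imwrite(f"pics/{n}1.png",cv2.resize(im,None,fx=f,fy=f,interpolation=cv2.INTER_CUBIC))
E
```

```text
(no output)
```

View pics/top1.png

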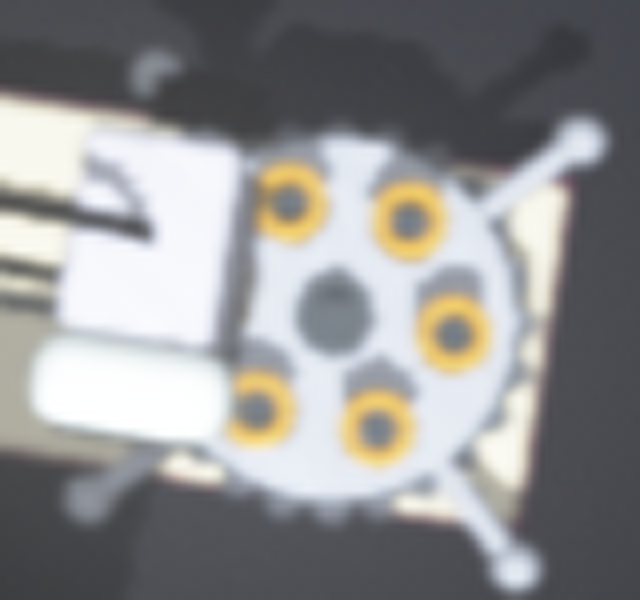

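View pics/scene1.png

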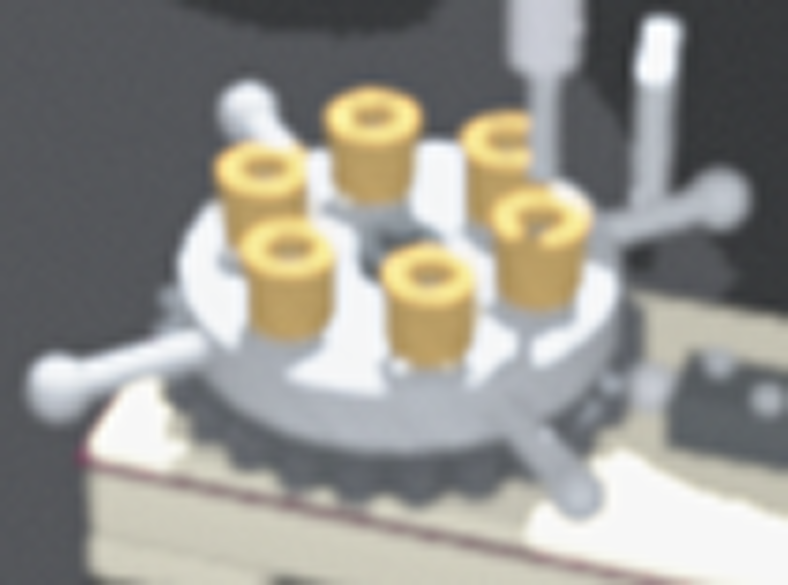

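The top crop has the balls at (580,141), (515,566), (88,497) and (155,72). In the scene crop the same four are at (55,388), (247,108), (722,200) and (580,490).

Run:
```python
from h import *
T=[(580,141),(515,566),(88,497),(155,72)];S=[(55,388),(247,108),(722,200),(580,490)]
f=lambda p,o,k:((p[0]+.5)/k-.5+o[0],(p[1]+.5)/k-.5+o[1])
Q=[]
for t,s in zip(T,S):
    p,e=tri(f(s,(206,148),7.5),f(t,(214,156),8)); Q.append(p); print(p.round(1),round(e,1))
Q=np.array(Q); c=Q.mean(0); print("axis",c.round(1)); 
for p in Q: print(np.hypot(*(p-c)[:2]).round(1),np.degrees(np.arctan2(*(p-c)[1::-1])).round(1))
print("bush0..; hub top", atz("top",*f((335,312),(214,156),8),85).round(1))
# stand corners edge, other things (800x600 view)
g=lambda u,v:((u+.5)/1.5625-.5,(v+.5)/1.5625-.5)
for n,u,v,z in(("ring",443,213,22),("block",370,400,50),("plugA",305,395,85),("plugB",292,453,85),("column",268,277,315),("gaugeR",380,290,350)): print(n,atz("top",*g(u,v),z).round(0))
```

```text
[609.1   8.2  71.2] 1.7
[471.8  26.3  73.3] 1.0
[490.1 164.4  71.2] 0.0
[627.6 146.5  73.1] 0.3
axis [549.6  86.4  72.2]
98.2 -52.8
98.3 -142.4
98.2 127.3
98.4 37.6
bush0..; hub top [551.   86.4  85. ]
ring [716.  15.  22.]
block [391. 132.  50.]
plugA [400. 235.  85.]
plugB [307. 253.  85.]
column [569. 243. 315.]
gaugeR [554. 105. 350.]
```

Run:
```python
from h import *
a=np.radians(82.4);U=np.array([np.cos(a),np.sin(a),0]);V=np.array([-np.sin(a),np.cos(a),0]);A=np.array([549.6,86.4,0])
for z in(150,200,220,280):
  for u in(-30,-15,0,15,38):
    print(z,u,(proj("scene",A+u*U+[0,0,z])*1.5625).round(0),end=" ")
  print()
s=r.sense();R=cv2.Rodrigues(np.zeros(3))[0]
from scipy.spatial.transform import Rotation as Ro
R0=Ro.from_euler("xyz",s["tcp_rot"]);p0=s["eef_pos"]
goal=Ro.from_euler("xyz",[np.pi,0,np.radians(127.4)])
for p in([330,250,260],[380,-70,260],[625,-40,260],[624.7,45.7,260]):
    print(p,(R0.inv().apply(np.array(p)-p0)/200).round(3))
print((R0.inv()*goal).as_rotvec()/np.pi)
```

```text
150 -30 [382. 234.] 150 -15 [393. 236.] 150 0 [405. 238.] 150 15 [417. 240.] 150 38 [435. 243.] 
200 -30 [381. 198.] 200 -15 [393. 200.] 200 0 [405. 202.] 200 15 [417. 204.] 200 38 [436. 207.] 
220 -30 [380. 183.] 220 -15 [393. 185.] 220 0 [405. 187.] 220 15 [417. 188.] 220 38 [436. 191.] 
280 -30 [379. 135.] 280 -15 [392. 137.] 280 0 [404. 138.] 280 15 [417. 140.] 280 38 [437. 143.] 
[330, 250, 260] [-1.336 -1.543 -0.145]
[380, -70, 260] [-1.931 -3.049 -0.143]
[625, -40, 260] [-3.093 -2.635 -0.144]
[624.7, 45.7, 260] [-2.998 -2.217 -0.144]
[-2.64074191e-04  8.25970735e-05  2.21947406e-01]
```

```bash
python3 -m inch '[[[-0.1,-0.11,-0.07,0,0,0.028],[-0.2,-0.23,-0.145,0,0,0.056],[-0.3,-0.35,-0.145,0,0,0.084],[-0.4,-0.46,-0.145,0,0,0.112],[-0.5,-0.58,-0.145,0,0,0.14],[-0.6,-0.7,-0.145,0,0,0.168],[-0.7,-0.81,-0.145,0,0,0.196],[-0.8,-0.93,-0.145,0,0,0.222]]]' -1 20
python3 - <<'E'
from h import *
from scipy.spatial.transform import Rotation as Ro
s=r.sense();R0=Ro.from_euler("xyz",s["tcp_rot"]);p0=s["eef_pos"];print(np.degrees(s["tcp_rot"]),s["qpos"])
for p in([330,250,260],[380,-70,260],[625,-40,260],[624.7,45.7,260]):
    print(p,(R0.inv().apply(np.array(p)-p0)/200).round(3))
E
```

```text
clock: 0.87
eef_pos: [252.7, 392.1, 260.3]
tcp_rot: [3.141, -0.0, 2.219]
contact_force: [-0.9, -0.1, -0.2]
opening: -0.002
grasp_force: 0.0
[ 1.79984460e+02 -1.86566194e-03  1.27155259e+02] [ 9.95145154e-01  7.13198146e-02  1.92582006e+00 -6.75850309e-05
  1.14418662e+00  3.46691516e-01]
[330, 250, 260] [-0.8   -0.121  0.001]
[380, -70, 260] [-2.226e+00 -8.880e-01  1.000e-03]
[625, -40, 260] [-2.846e+00  1.790e-01  1.000e-03]
[624.7, 45.7, 260] [-2.504e+00  4.370e-01  1.000e-03]
```

```bash
for i in 1; do
python3 -m inch '[[[-0.12,-0.05,0,0,0,0],[-0.25,-0.1,0,0,0,0],[-0.37,-0.15,0,0,0,0],[-0.5,-0.2,0,0,0,0],[-0.62,-0.25,0,0,0,0],[-0.75,-0.3,0,0,0,0],[-0.87,-0.35,0,0,0,0],[-1,-0.4,0,0,0,0]]]' 
python3 -m inch '[[[-0.12,-0.05,0,0,0,0],[-0.25,-0.1,0,0,0,0],[-0.37,-0.15,0,0,0,0],[-0.5,-0.2,0,0,0,0],[-0.62,-0.25,0,0,0,0],[-0.75,-0.3,0,0,0,0],[-0.87,-0.35,0,0,0,0],[-1,-0.4,0,0,0,0]]]' 
python3 -m inch '[[[-0.1,-0.04,0,0,0,0],[-0.2,-0.07,0,0,0,0],[-0.26,0.03,0,0,0,0],[-0.32,0.12,0,0,0,0],[-0.38,0.2,0,0,0,0],[-0.45,0.28,0,0,0,0],[-0.52,0.36,0,0,0,0],[-0.6,0.45,0,0,0,0]]]' 
python3 -m inch '[[[-0.04,0.08,0,0,0,0],[-0.08,0.16,0,0,0,0],[-0.12,0.24,0,0,0,0],[-0.16,0.32,0,0,0,0],[-0.2,0.4,0,0,0,0],[-0.24,0.46,0,0,0,0],[-0.25,0.53,0,0,0,0],[-0.25,0.53,0,0,0,0]]]'; done
python3 - <<'E'
from h import *
from scipy.spatial.transform import Rotation as Ro
s=r.sense();R0=Ro.from_euler("xyz",s["tcp_rot"]);p0=s["eef_pos"];print(np.degrees(s["tcp_rot"]),s["qpos"])
for p in([624.7,45.7,130],[624.7,45.7,62]):
    print(p,(R0.inv().apply(np.array(p)-p0)/200).round(3))
E
```

```text
clock: 1.53
eef_pos: [310.1, 184.7, 260.3]
tcp_rot: [3.141, -0.0, 2.224]
contact_force: [0.7, 0.5, -0.2]
opening: -0.002
grasp_force: 0.0
clock: 2.2
eef_pos: [367.9, -22.9, 260.4]
tcp_rot: [3.141, 0.0, 2.223]
contact_force: [0.9, 0.7, -0.3]
opening: 0.003
grasp_force: 0.0
clock: 2.87
eef_pos: [513.0, -62.4, 260.1]
tcp_rot: [-3.141, -0.0, 2.223]
contact_force: [-0.1, 1.1, 0.5]
opening: -0.0
grasp_force: 0.0
clock: 3.53
eef_pos: [628.7, -36.9, 259.8]
tcp_rot: [3.141, -0.0, 2.224]
contact_force: [-0.3, 0.3, 0.0]
opening: 0.002
grasp_force: 0.0
[ 1.79958409e+02 -1.24263999e-04  1.27414357e+02] [-6.12716510e-02  3.35613788e-01  1.59292132e+00  5.09509978e-04
  1.21251054e+00 -7.14453898e-01]
[624.7, 45.7, 130] [0.34  0.234 0.649]
[624.7, 45.7, 62] [0.34  0.234 0.989]
```

```bash
python3 -m inch '[[[0.05,0.04,0.1,0,0,0],[0.1,0.08,0.2,0,0,0],[0.16,0.12,0.3,0,0,0],[0.22,0.16,0.4,0,0,0],[0.28,0.2,0.5,0,0,0],[0.34,0.234,0.6,0,0,0],[0.34,0.234,0.65,0,0,0],[0.34,0.234,0.65,0,0,0]]]'
python3 - <<'E'
from h import *
for n,x,y,w,h,f in(("top",204,150,100,75,5),("scene",186,118,125,108,5)):
    im=r.grab_frame(n)[y:y+h,x:x+w,::-1]
    cv2.imwrite(f"pics/{n}2.png",cv2.resize(im,None,fx=f,fy=f,interpolation=cv2.INTER_CUBIC))
a,b=[cv2.imread(f"pics/{n}2.png") for n in("top","scene")]
H=max(a.shape[0],b.shape[0]);c=np.zeros((H,a.shape[1]+b.shape[1],3),np.uint8);c[:a.shape[0],:a.shape[1]]=a;c[:b.shape[0],a.shape[1]:]=b
cv2.imwrite("pics/both2.png",cv2.resize(c,(800,int(H*800/c.shape[1]))))
E
```

```text
clock: 4.2
eef_pos: [620.6, 44.8, 127.9]
tcp_rot: [-3.138, -0.002, 2.225]
contact_force: [0.2, -0.6, 0.2]
opening: 0.0
grasp_force: 0.0
```

View pics/both2.png

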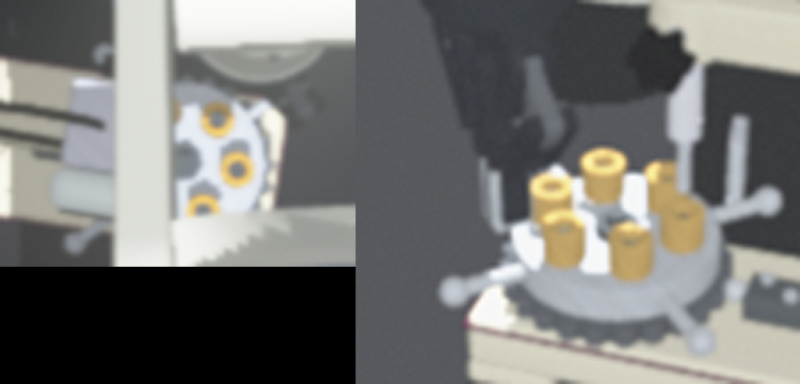

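Run:
```python
from h import *
s=r.sense();print(s["clock"],s["eef_pos"],s["qvel"].round(3),s["qpos"],s["contact_force"])
print("tcp in scene",proj("scene",s["eef_pos"]), "in crop px",(proj("scene",s["eef_pos"])-[186,118])*5*800/1125+[355,0])
cv2.imwrite("pics/full3.png",cv2.resize(np.hstack([r.grab_frame("scene"),r.grab_frame("top")])[:,:,::-1],(800,300),interpolation=cv2.INTER_AREA))
```

```text
4.3 [622.84432049  44.12142692 130.65162974] [-0.008 -0.018 -0.019  0.002  0.002  0.002] [ 6.84836966e-02  4.59131870e-01  1.71843150e+00 -3.67037191e-04
  9.64231138e-01 -5.83952115e-01] [ 0.38249265 -0.56816733  0.8795245 ]
tcp in scene [228.51856041 179.75686144] in crop px [506.17710369 219.57995179]
```

View pics/full3.png

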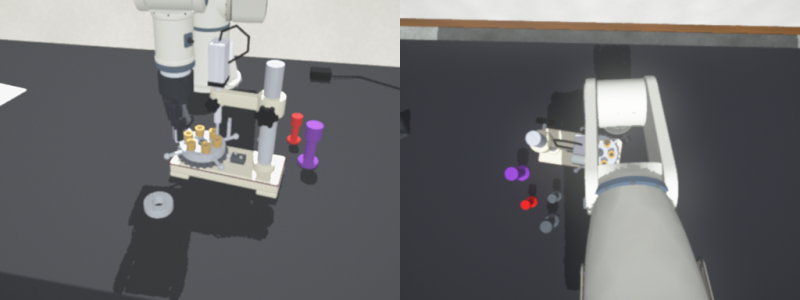

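Run:
```python
from h import *
for z in(350,400,450,500): print(z,[atz("top",u,v,z)[:2].round(0) for u,v in((237,165),(240,110),(330,110))])
print(ray("top",0,0)[0])
```

```text
350 [array([590., 117.]), array([690., 114.]), array([694., -48.])]
400 [array([584., 113.]), array([675., 111.]), array([679., -38.])]
450 [array([577., 109.]), array([661., 107.]), array([664., -29.])]
500 [array([571., 106.]), array([646., 104.]), array([649., -19.])]
[507.54510132  72.06004857 978.69675073]
```

```bash
python3 -m inch '[[[0,0,0.05,0,0,0],[0,0,0.1,0,0,0],[0,0,0.15,0,0,0],[0,0,0.2,0,0,0],[0,0,0.25,0,0,0],[0,0,0.3,0,0,0],[0,0,0.335,0,0,0],[0,0,0.335,0,0,0]]]'
python3 - <<'E'
from h import *
s=r.sense();print(s["eef_pos"])
im=r.grab_frame("scene")[100:226,180:330,::-1]
cv2.imwrite("pics/s4.png",cv2.resize(im,(750,600*126//120-30),interpolation=cv2.INTER_CUBIC))
E
```

```text
clock: 5.07
eef_pos: [621.6, 44.7, 61.1]
tcp_rot: [-3.139, -0.002, 2.223]
contact_force: [-0.2, -1.0, -0.1]
opening: -0.002
grasp_force: 0.0
[621.64571099  44.68586306  61.13301582]
```

View pics/s4.png

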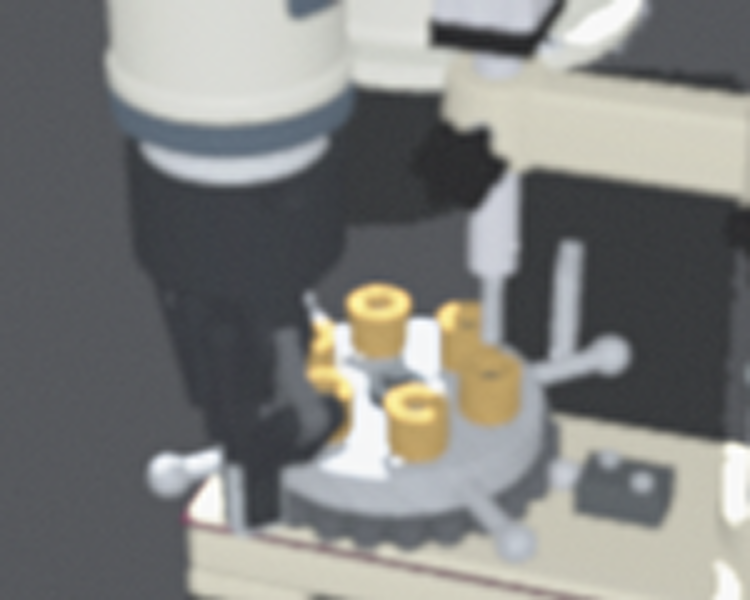

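The view shows the finger at (250,520), on the far side of the spoke, clear of the disc and gauge. I'll close in slowly.

```bash
python3 -m inch '[[[0,-0.01,0,0,0,0],[0,-0.02,0,0,0,0],[0,-0.03,0,0,0,0],[0,-0.035,0,0,0,0],[0,-0.04,0,0,0,0],[0,-0.045,0,0,0,0],[0,-0.05,0,0,0,0],[0,-0.05,0,0,0,0]]]' 
python3 -m inch '[[[0,-0.005,0,0,0,0],[0,-0.01,0,0,0,0],[0,-0.015,0,0,0,0],[0,-0.02,0,0,0,0],[0,-0.02,0,0,0,0]]]'
```

```text
clock: 5.78
eef_pos: [614.8, 38.6, 63.3]
tcp_rot: [-3.142, -0.0, 2.223]
contact_force: [0.7, 0.3, 0.6]
opening: -0.0
grasp_force: 0.0
clock: 6.2
eef_pos: [611.6, 36.1, 63.2]
tcp_rot: [-3.141, -0.0, 2.223]
contact_force: [-0.2, 0.1, -0.2]
opening: -0.002
grasp_force: 0.0
```

```bash
for k in 1; do python3 -m inch '[[[0,-0.003,0,0,0,0],[0,-0.005,0,0,0,0],[0,-0.01,0,0,0,0],[0,-0.01,0,0,0,0]]]'
python3 -m inch '[[[0,-0.003,0,0,0,0],[0,-0.005,0,0,0,0],[0,-0.01,0,0,0,0],[0,-0.01,0,0,0,0]]]'
python3 -m inch '[[[0,-0.003,0,0,0,0],[0,-0.005,0,0,0,0],[0,-0.01,0,0,0,0],[0,-0.01,0,0,0,0]]]'; done | grep -E 'eef|contact'
```

```text
eef_pos: [610.4, 35.1, 63.4]
contact_force: [1.0, 0.8, 0.1]
eef_pos: [609.2, 34.0, 63.5]
contact_force: [4.0, 2.9, -1.8]
eef_pos: [607.0, 32.4, 63.5]
contact_force: [3.4, 0.8, 1.5]
```

Contact came at about 5 N and the dial has started to move. Now I'll push along the arc, 7.5° per call.

```bash
for k in 1; do python3 -m inch '[[[-0.001,-0.0064,0,0,0,0.0052],[-0.002,-0.0128,0,0,0,0.0104],[-0.003,-0.0192,0,0,0,0.0156],[-0.0034,-0.0255,0,0,0,0.0208],[-0.004,-0.032,0,0,0,0.026],[-0.0045,-0.0384,0,0,0,0.0312],[-0.005,-0.0448,0,0,0,0.0365],[-0.005,-0.051,0,0,0,0.0417]]]'
python3 -m inch '[[[-0.001,-0.0064,0,0,0,0.0052],[-0.002,-0.0128,0,0,0,0.0104],[-0.003,-0.0192,0,0,0,0.0156],[-0.0034,-0.0255,0,0,0,0.0208],[-0.004,-0.032,0,0,0,0.026],[-0.0045,-0.0384,0,0,0,0.0312],[-0.005,-0.0448,0,0,0,0.0365],[-0.005,-0.051,0,0,0,0.0417]]]'; done | grep -E 'clock|eef|rot|contact'
cat > m.py <<'E'
from h import *
s=r.sense();d=s["eef_pos"][:2]-[549.6,86.4];y=s["tcp_rot"][2]
x=np.array([np.cos(y),np.sin(y)]);t=np.array([x[1],-x[0]])
a=y-np.pi # outward radial angle of tool
b=d@t; R=-(d@x)
print("tool frame R,b",round(R,1),round(b,1),"phi",round(-52.6-np.degrees(a),2), "spoke push angle est",round(-52.6-np.degrees(a)+np.degrees(np.arctan2(15.9-b,R)),1),s["contact_force"].round(1),s["clock"])
E
python3 m.py
```

```text
clock: 7.87
eef_pos: [598.7, 25.4, 62.9]
tcp_rot: [-3.14, -0.001, 2.091]
contact_force: [-0.1, 0.2, -0.5]
clock: 8.53
eef_pos: [592.3, 19.8, 63.7]
tcp_rot: [3.139, 0.001, 1.96]
contact_force: [3.2, 1.4, -1.0]
tool frame R,b 77.8 14.3 phi 15.12 spoke push angle est 16.3 [ 3.2  1.4 -1. ] 8.5333
```

```bash
for k in 1; do python3 -m inch '[[[-0.001,-0.0064,0,0,0,0.0052],[-0.002,-0.0128,0,0,0,0.0104],[-0.003,-0.0192,0,0,0,0.0156],[-0.0034,-0.0255,0,0,0,0.0208],[-0.004,-0.032,0,0,0,0.026],[-0.0045,-0.0384,0,0,0,0.0312],[-0.005,-0.0448,0,0,0,0.0365],[-0.005,-0.051,0,0,0,0.0417]]]'
python3 -m inch '[[[-0.001,-0.0064,0,0,0,0.0052],[-0.002,-0.0128,0,0,0,0.0104],[-0.003,-0.0192,0,0,0,0.0156],[-0.0034,-0.0255,0,0,0,0.0208],[-0.004,-0.032,0,0,0,0.026],[-0.0045,-0.0384,0,0,0,0.0312],[-0.005,-0.0448,0,0,0,0.0365],[-0.005,-0.051,0,0,0,0.0417]]]'; python3 m.py
python3 -m inch '[[[-0.001,-0.0064,0,0,0,0.0052],[-0.002,-0.0128,0,0,0,0.0104],[-0.003,-0.0192,0,0,0,0.0156],[-0.0034,-0.0255,0,0,0,0.0208],[-0.004,-0.032,0,0,0,0.026],[-0.0045,-0.0384,0,0,0,0.0312],[-0.005,-0.0448,0,0,0,0.0365],[-0.005,-0.051,0,0,0,0.0417]]]'
python3 -m inch '[[[-0.001,-0.0064,0,0,0,0.0052],[-0.002,-0.0128,0,0,0,0.0104],[-0.003,-0.0192,0,0,0,0.0156],[-0.0034,-0.0255,0,0,0,0.0208],[-0.004,-0.032,0,0,0,0.026],[-0.0045,-0.0384,0,0,0,0.0312],[-0.005,-0.0448,0,0,0,0.0365],[-0.005,-0.051,0,0,0,0.0417]]]'; done | grep -E 'clock|contact|tool'
python3 m.py
python3 - <<'E'
from h import *
im=r.grab_frame("scene")[120:226,190:320,::-1]
cv2.imwrite("pics/s5.png",cv2.resize(im,None,fx=5.5,fy=5.5,interpolation=cv2.INTER_CUBIC))
E
```

```text
clock: 9.2
contact_force: [0.1, -0.1, -0.3]
clock: 9.87
contact_force: [4.7, 0.2, -1.2]
tool frame R,b 77.6 14.5 phi 30.13 spoke push angle est 31.2 [ 4.7  0.2 -1.2] 9.8667
clock: 10.53
contact_force: [0.1, 0.6, -0.1]
clock: 11.2
contact_force: [4.5, -2.2, 0.1]
tool frame R,b 77.3 14.6 phi 45.13 spoke push angle est 46.1 [ 4.5 -2.2  0.1] 11.2
```

View pics/s5.png

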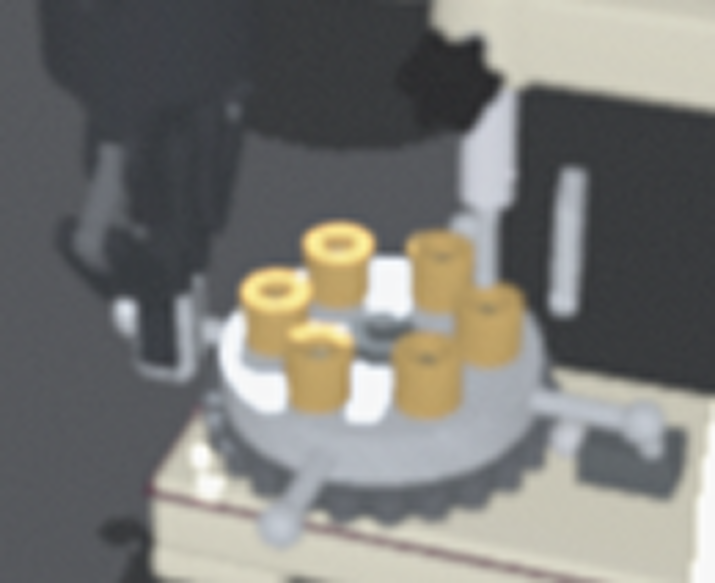

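The dial is at the third stop, with balls at (280,525) and (645,420). One more half-click push should make it jump.

```bash
python3 -m inch '[[[-0.001,-0.0064,0,0,0,0.0052],[-0.002,-0.0128,0,0,0,0.0104],[-0.003,-0.0192,0,0,0,0.0156],[-0.0034,-0.0255,0,0,0,0.0208],[-0.004,-0.032,0,0,0,0.026],[-0.0045,-0.0384,0,0,0,0.0312],[-0.005,-0.0448,0,0,0,0.0365],[-0.005,-0.051,0,0,0,0.0417]]]' | grep contact
python3 m.py
python3 -m inch '[[[0,-0.003,0,0,0,0],[0,-0.006,0,0,0,0],[0,-0.01,0,0,0,0],[0,-0.01,0,0,0,0]]]'| grep contact
python3 m.py
```

```text
contact_force: [-0.1, 0.4, 0.1]
tool frame R,b 77.5 12.3 phi 52.65 spoke push angle est 55.3 [-0.1  0.4  0.1] 11.9167
contact_force: [-0.2, -0.6, 0.4]
tool frame R,b 77.3 10.9 phi 52.54 spoke push angle est 56.2 [-0.2 -0.6  0.4] 12.25
```

There's no force at about 56°, so the dial has jumped. I'll back off and lift clear.

```bash
python3 -m inch '[[[0,0.02,0,0,0,0],[0,0.04,0,0,0,0],[0,0.06,0,0,0,0],[0,0.06,-0.1,0,0,0],[0,0.06,-0.2,0,0,0],[0,0.06,-0.35,0,0,0],[0,0.06,-0.5,0,0,0],[0,0.06,-0.65,0,0,0]]]'
python3 -m inch '[[[0.0,0,-0.1,0,0,0],[-0.1,0,-0.2,0,0,0],[-0.25,0,-0.2,0,0,0],[-0.4,0,-0.2,0,0,0],[-0.6,0,-0.2,0,0,0],[-0.8,0,-0.2,0,0,0],[-0.9,0,-0.2,0,0,0],[-0.9,0,-0.2,0,0,0]]]'
python3 - <<'E'
from h import *
a=r.grab_frame("scene")[120:226,200:320,::-1];b=r.grab_frame("top")[141:247,200:320,::-1]
cv2.imwrite("pics/s6.png",cv2.resize(np.hstack([a,b]),(800,354),interpolation=cv2.INTER_CUBIC))
ax=np.array([549.6,86.4]);
for th in(-112.6,-22.6,67.4):
    q=np.radians(th);p=[*(ax+98*np.array([np.cos(q),np.sin(q)])),72]
    print(th,((proj("scene",p)-[200,120])*3.333).round(0),((proj("top",p)-[80,141])*3.333).round(0))
E
```

```text
clock: 12.92
eef_pos: [551.9, 5.6, 194.6]
tcp_rot: [-3.141, 0.0, 1.306]
contact_force: [0.9, -0.1, -0.8]
opening: -0.004
grasp_force: 0.0
clock: 13.58
eef_pos: [503.9, -171.8, 233.5]
tcp_rot: [3.141, 0.001, 1.303]
contact_force: [1.7, -0.5, 0.7]
opening: -0.004
grasp_force: 0.0
-112.6 [ 67. 170.] [701. 233.]
-22.6 [100. 304.] [637.  66.]
67.4 [340. 274.] [469. 130.]
```

View pics/s6.png

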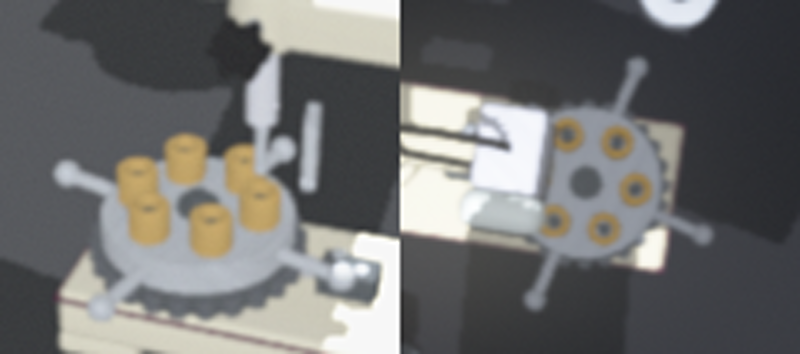

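The balls appear at (66,173), (100,306) and (342,272) in the scene view, and at (702,234) and (637,67) in the top view. All are within 3 px of where a 60° turn puts them. The bushes are seated, and the ring gauge and gauge block still stand.

```bash
python3 -c "
from rig import r
print(r.sign_off())"
```

```text
the job is handed in; nothing more can be done
None
```

I turned the dial clockwise four clicks; the final pictures show it resting in the fourth stop with all six bushes still down on it and the arm clear. I handed the job in after about 14 s, but sign-off returned no verdict.

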